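# Switch on the paint shaker with its service key

### The arm

A 7-joint arm with a two-finger parallel gripper is mounted at the origin on the work surface. World frame = base frame: x ahead of the robot, y to its left, z up, the work surface at z = 0. Lengths are in m, angles in rad, forces in N, time in s.
With the tool pointing down it reaches from about 0.4 to 0.85 m from the base axis. Payload 10.4 kg.
Tool frame: the origin (TCP) lies midway between the tips of the shut fingers; the grasp point (between the pads) lies 19 mm behind it; z points along the fingers, y is the line along which they close (so a half turn about z gives the same grasp; the last joint's range is limited). The gripper opens to 85 mm and grips with 20 to 120 N. Pads are 22 mm wide; open, the fingers measure 114 mm over their backs; the gripper's body (76 mm by 85 mm) begins 54 mm behind the grasp point. The pads swing forward as they close: fully open they stand 13 mm farther back than shut.
Start: joints at [-0.023, 0.332, -0.065, 1.46, 0.022, 1.35, -0.088], TCP at [0.625, 0, 0.231] pointing down, gripper open.
Joint ranges: [-2.6, 2.6], [-0.5, 2.12], [-1.47, 1.34], [0.16, 2.42], [-1.27, 4.41], [0.06, 2.06], [-2.6, 2.6]. Speed limits (rad/s): [2.22, 2.22, 2.79, 2.79, 3.14, 3.14, 3.14].

### API

Orientations are given as a unit quaternion [x, y, z, w].
In Python, from workcell import monitor, eyes, manip gives the robot as it stands.
- The arm moves only by the tool send_rows, never from a script. Its arguments are lists of equal length, an entry for each row: "offset": the shift along the tool's x, y, z in mm, a list of three; "roll": the turn about the tool's z in rad. In form: {"offset": [[tx, ty, tz], ...], "roll": [roll, ...]}. A call has exactly 5 rows; each row is the pose to reach, as a shift and turn from the pose commanded when the call began, along the tool's axes at that moment; what a row does not reach only later rows make up. A row lasts 1/12 s, in which the tool goes at most 41.7 mm and 7.16 degrees, less where a joint would pass 70% of its speed; a pose out of reach is approached as far as the arm can. A call with a gripper value outside its range is refused whole. "jaw" is the opening, from 0 (shut) to 1 (fully open), set as the call begins (left out, the last holds). The fingers move at their own pace and stop on an object; "newtons" is the grip in N (left out, the last holds). Time passes only in rows, so rows that repeat a pose let the fingers close, or fill a call up. It gives the time, the measured TCP pose, the force and the opening at its end, in the units of the state.
- monitor.get_obs(): the state, without advancing time (a new reading comes with each control period).
- eyes.camera(name): name is "scene" or "side" or "wrist"; returns (picture, depth): 400x640x3 uint8, blue, green, red; 400x640 float32, m along the optical axis (not along the pixel's ray), 0 where there is no reading.
- eyes.camera_params(name): a dict with "fovy" (degrees; the focal length in pixels is half the picture's height over the tangent of half this angle, whatever the lens; pixels are square), "cx", "cy" (the principal point, pixels), "R" (3x3) and "t" (3): a world point X has camera coordinates R X + t. Camera axes: x right, y down, z forward; pixel columns grow to the right and rows downward; lengths in m; the calibration is good to about 2 mm. A picture is of the moment at which its call begins: read the wrist's pose just before it. camera_params takes no time and is no camera call; for the wrist camera it gives the pose at the moment of the call.
- manip.hand_in(): hands the job in, once; it reports no verdict.
The state is a dict: "clock": time; "joint_pos": joint angles; "joint_velocities": joint speeds; "tau": joint torques, N m; "position": TCP position; "ee_rot": TCP orientation; "ft_force": force on the tool from outside, world axes, zero at the start; "torque": the same for the moment, N m; "grip_width": opening from 0.0 (shut) to 1.0 (fully open).
Only numpy, scipy, OpenCV 4.12 (cv2) and the standard library are available. Lean on these libraries where they do the work, as an engineer would, in place of code of your own. Each camera call takes 0.05 s, during which the arm holds its last target. There are 200 camera calls.

### The job

Start the paint shaker: take the red-handled key from its grey dock, stand it in the keyway on the blue control box and, pressing gently, turn it slowly back and forth until it sinks into the hidden slot; then turn it clockwise until the white pointer stands at the green mark (60 degrees on), and leave the key there, fully home. After that press the yellow button all the way and let it up, then the green one, one at a time; leave the red button and everything else on the bench alone.

Things in the scene. Friction and masses are not known exactly. Their poses are not given: they have to be found in the camera images.
- key_grip (a point): Grip point of the loose service key: on its axis inside the flat red bow, 18 mm under the key's top, 22 mm above the barrel's upper end, 60 mm above the blade's foot. z up along the key. The bow is 30 mm wide (along x), 10 mm thick (along y), 42 mm tall. At the start the key stands in the dock at any yaw.
- key: The same key, 78 mm tall, 90 g; origin at the middle of the blade's foot, axes as for its grip point. Below the bow is a round steel barrel, 20 mm in diameter and 30 mm long with a tapered lower edge, then a flat blade 18 mm wide (along x), 4.5 mm thick, 8 mm tall. The key is the same after half a turn.
- dock: Grey fixed block 60 x 60 x 40 mm, origin at the centre of its underside. The key stands loosely in a round hole 23 mm in diameter, 30 mm deep, in its middle; lift the key 35 mm to clear it.
- panel: The blue control box, 150 x 280 x 60 mm (x, y, z), fixed; origin at the centre of its underside. The keyway is in its top towards +y, three buttons in a row along y, 50 mm apart, towards -y, in any order.
- switch_mouth (a point): Centre of the keyway's mouth on the box's top face; z up, x and y as the box. A round hole 21.6 mm in diameter, chamfered 3 mm. The key's grip point stands 32 mm above this point when the blade rests on the cam but is not in its slot (less what the spring gives), and 24 mm above it when fully home; released, it then stays so.
- cam_face (a point): Inside the keyway, 28 mm under its mouth, hidden by a black seal that the blade passes through: face of a cam with a slot 7 mm wide for the blade, 0.12 rad of play either way. Slot at the start: anywhere within 0.5 rad of this point's x axis. The cam sinks 6 mm on a spring (2.2 N plus 0.7 N per mm); when the blade meets the slot it springs back up and the push fades to near 0.
- green_mark (a point): Middle of the green mark (ON), 40 mm from the keyway's axis, on the box's top. Turning the cam takes about 0.1 N m; it stays where it is left. Press the key 3 to 5 mm down (4 to 6 N) while searching.
- pointer (a joint): Steel ring with a white pointer round the keyway, turned by the cam. 0 (start): the pointer stands at the white mark (the box's +y); it grows as the key, once in the slot, turns the cam clockwise seen from above. 1.047 (60 degrees): at the green mark, which is ON. 2.09: at the orange mark (the cam stops at 2.0). Not turned by a key that is not in the slot.
- btn_yellow (a joint): Yellow spring button: 0 up, 0.006 (m) fully down; 5 N press it fully.
- btn_yellow_top (a point): Centre of the yellow button's top face: 28 mm in diameter, 22 mm above the box's top when up, in a black collar 44 mm in diameter, 12 mm high. The three buttons stand in a row along the box's y, 50 mm apart, in any order.
- btn_green (a joint): Green spring button, as the yellow one.
- btn_green_top (a point): Centre of the green button's top face.
- btn_red (a joint): Red spring button (stop), as the yellow one; not to be pressed.
- btn_red_top (a point): Centre of the red button's top face.
- spray_gun: Bystander: spray gun lying on the bench, about 190 mm by 220 mm, 61 mm high; origin under its barrel.
- mix_cup: Bystander: white mixing cup, 90 mm in diameter, 110 mm tall; origin at its underside.
- tint_can: Bystander: tin with a blue band, 84 mm in diameter, 120 mm tall; origin at its underside.
- tint_jar: Bystander: jar with a red band and black lid, 60 mm in diameter, 90 mm tall; origin at its underside.
- tape_roll: Bystander: roll of yellow tape, 100 mm in diameter, 24 mm high; origin at its underside.
- stir_blade: Bystander: paint spatula lying on the bench, about 250 mm long; origin near its middle.
- swatches: Bystander: stack of colour sample cards, 50 x 120 mm, 16 mm high; origin at its underside.
There are look-alikes about, which are no part of the job. Leave any purple or turquoise look-alike of the key alone.

How it is judged:
On the way, in this order (a step that is already met when the one before it is completed fails the run):
1. the key is down in the keyway and has turned the pointer to the green mark (47 to 73 degrees) (value of joint pointer between 0.82 and 1.27 rad and horizontal distance between key_grip and switch_mouth below 0.01 m), for 0.2 s.
2. the yellow button is pressed fully, the others up, the pointer at the green mark (value of joint pointer between 0.82 and 1.27 rad and value of joint btn_yellow above 0.0045 m and value of joint each of btn_green, btn_red below 0.0015 m), for 0.05 s.
3. then the green button is pressed fully, the others up, the pointer at the green mark (value of joint pointer between 0.82 and 1.27 rad and value of joint btn_green above 0.0045 m and value of joint each of btn_yellow, btn_red below 0.0015 m), for 0.05 s.
At the end, for the whole second after the job is handed in: The key stands upright and at rest in the keyway, fully home (grip point within 8 mm of the axis and less than 27.5 mm above the mouth), the pointer is at the green mark (0.82 to 1.27 rad), and all three buttons are up (value of joint pointer between 0.82 and 1.27 rad and horizontal distance between key_grip and switch_mouth below 0.008 m and z of key_grip in the frame of switch_mouth below 0.0275 m and angle between key_grip's own z axis and vertical below 0.15 rad and linear speed of key below 0.02 m/s and value of joint each of btn_yellow, btn_green, btn_red below 0.0015 m); the robot touches nothing.
It fails at once if the red button is pressed (value of joint btn_red above 0.003 m).
It fails at once if yellow or green is pressed before the pointer is at the green mark (not (value of joint pointer between 0.82 and 1.27 rad) and value of joint any of btn_yellow, btn_green above 0.0045 m).
It fails at once if two buttons are pressed at once (value of joint each of btn_yellow, btn_green above 0.003 m).
It fails at once if the key is forced against the control box (over 100 N) (contact force between key and panel above 100 N).
It fails at once if a bystander is moved by more than 30 mm (distance of any of spray_gun, mix_cup, tint_can, tint_jar, tape_roll, stir_blade, swatches from where it was at the start of the episode above 0.03 m).
It also fails if it takes over 58 s, if anything falls off the work surface, if the arm or the gripper's body presses on something with over 40 N, if the wrist force passes 120 N, or if a joint passes its speed limit or range.

## Working session

There is one attempt and no reset: what is moved stays moved. The work goes in short steps, Python scripts to look and compute and a tool call to move; the robot and the scene stay as the last step left them, time stands still between calls to the robot, and variables do not carry over. Pictures are saved under pics/ and viewed, on a budget of 10 in all, crops included, one or two more only if the job needs it, and the job is handed in when it is done.

Besides the shell and the picture viewer there is one more tool, called after "Emit:" as name(argument=value, ...), one argument or row to a line, values as JSON. send_rows: Moves the arm, as the interface text tells. Its arguments: {"type":"object","properties":{"offset":{"type":"array"},"roll":{"type":"array"},"jaw":{"type":"number"},"newtons":{"type":"number"}},"required":["offset","roll"]}

```bash
mkdir -p pics
cat > h.py <<'E'
import numpy as np, cv2
from workcell import monitor, eyes, manip
def snap(n,f):
    p=eyes.camera_params(n); im,d=eyes.camera(n); cv2.imwrite(f'pics/{f}.png',im)
    np.savez(f'pics/{f}.npz',im=im,d=d,R=p['R'],t=p['t'],k=[p['fovy'],p['cx'],p['cy']]); return im,d,p
def load(f):
    z=np.load(f'pics/{f}.npz'); return z
def w(z,u,v,Z=None,h=None):
    "pixel->world by depth (median 3x3) or at height h"
    fo,cx,cy=z['k']; f=200/np.tan(np.radians(fo)/2); r=np.array([(u-cx)/f,(v-cy)/f,1.]); R=z['R'];t=z['t']
    o=-R.T@t; q=R.T@r
    if h is not None: return o+q*(h-o[2])/q[2]
    d=z['d'][int(v)-1:int(v)+2,int(u)-1:int(u)+2]; d=np.median(d[d>0]) if (d>0).any() else np.nan
    return o+q*d
E
python3 - <<'E'
from h import *
for n in ('scene','side'):
    im,d,p=snap(n,n+'0'); print(n,p)
o=monitor.get_obs(); print(o)
a=cv2.imread('pics/scene0.png');cv2.imwrite('pics/s0.png',cv2.resize(a,(800,500)))
E
```

```text
scene {'fovy': 52.122498635989125, 'cx': 312.93125408360186, 'cy': 203.59189684492333, 'R': array([[-0.40987187,  0.91206663, -0.01181136],
       [ 0.64660116,  0.28139283, -0.70903104],
       [-0.64335992, -0.29824912, -0.70507835]]), 't': array([ 0.17507558, -0.32189896,  1.56676664])}
side {'fovy': 53.6639759794195, 'cx': 321.33083982832534, 'cy': 196.1948785281539, 'R': array([[ 0.7795208 , -0.62637455,  0.00149878],
       [-0.49513192, -0.61765188, -0.61102417],
       [ 0.38365571,  0.47556396, -0.79161052]]), 't': array([-0.37083265,  0.33594641,  1.17201317])}
{'clock': 0.1, 'joint_pos': array([-0.02259487,  0.33281881, -0.06470163,  1.46082411,  0.02162859,
        1.34990751, -0.08852027]), 'joint_velocities': array([ 0.00116944,  0.00133847, -0.00131057, -0.0034157 ,  0.00045438,
       -0.00063413, -0.00207643]), 'tau': array([ 9.25707973e-04, -6.26745987e+01,  4.87730233e-02, -3.92438293e+01,
        1.62844139e-02,  6.89412060e-03, -5.92459219e-05]), 'position': array([ 6.24676509e-01, -1.42012265e-05,  2.30605041e-01]), 'ee_rot': array([ 7.07106306e-01,  7.07106975e-01, -4.74436331e-04, -4.15592437e-04]), 'ft_force': array([ 0.27025688,  0.46556404, -0.27151991]), 'torque': array([-0.02246893, -0.00095798, -0.01588829]), 'grip_width': 1.001533028389859}
```

View pics/scene0.png

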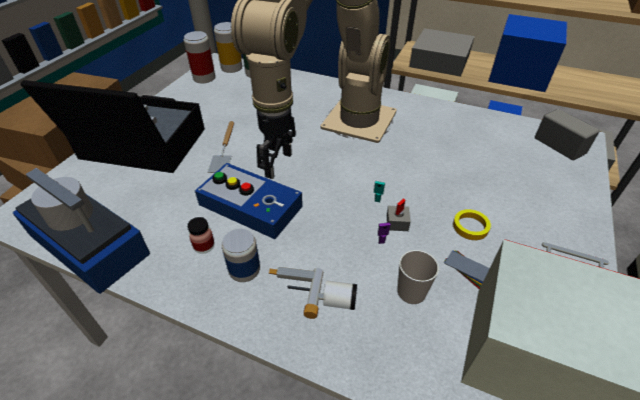

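View pics/side0.png

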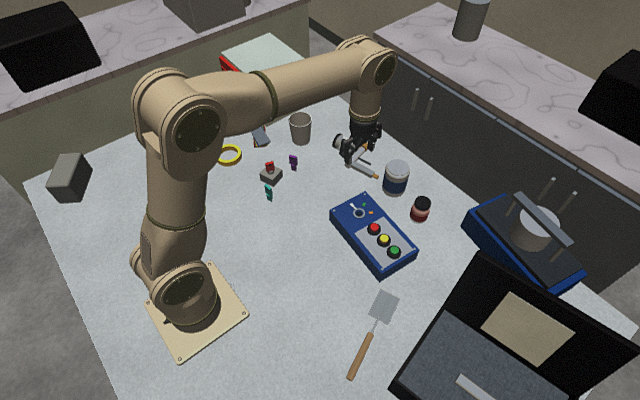

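Scene view: the red-handled key stands in the grey dock at (400,210). The turquoise look-alike is at (379,190) and the purple one at (383,232), both loose on the bench. The blue box has its keyway ring at (269,200), with buttons green (219,177), yellow (232,183) and red (246,188). The red one in the dock fits the description. I'll confirm it in an enlarged crop and locate everything.

Run:
```python
from h import *
z=load('scene0');s=load('side0')
for n,u,v in [('dock',399,218),('keytop',402,203),('ring',269,200),('g',219,175),('y',232,181),('r',246,187),('turq',379,184),('purp',383,226),('boxL',197,188),('boxR',301,202),('boxtop',239,167),('boxbot',277,222),('jar',200,226),('can',240,240)]:
    print(n,w(z,u,v).round(3))
print('side')
for n,u,v in [('keytop',270,164),('dock',271,176),('ring',359,212),('r',373,227),('y',384,239),('g',394,251),('box1',330,211),('box2',364,193),('box3',418,239),('box4',384,266)]: print(n,w(s,u,v).round(3))
a=z['im'][170:250,180:320];b=z['im'][165:245,340:440]
A=cv2.resize(a,None,fx=5,fy=5,interpolation=2)
B=cv2.resize(s['im'][180:285,320:430],None,fx=4,fy=4,interpolation=2)
C=cv2.resize(s['im'][145:205,250:310],None,fx=6,fy=6,interpolation=2);D=cv2.resize(b,None,fx=4,fy=4,interpolation=2)
K=np.zeros((600,800,3),np.uint8)
K[:240,:400]=cv2.resize(a,(400,240),interpolation=2);K[:420,400:]=cv2.resize(B,(400,420));K[240:560,:400]=D
K[420:600,400:580]=cv2.resize(C,(180,180));cv2.imwrite('pics/crop1.png',K)
```

```text
dock [0.48  0.288 0.042]
keytop [0.464 0.286 0.085]
ring [ 0.568 -0.076  0.049]
g [ 0.564 -0.244  0.083]
y [ 0.57  -0.195  0.082]
r [ 0.577 -0.143  0.083]
turq [0.404 0.202 0.076]
purp [0.558 0.262 0.076]
boxL [ 0.62  -0.288  0.062]
boxR [0.514 0.    0.022]
boxtop [ 0.43  -0.27   0.004]
boxbot [ 0.637 -0.013  0.05 ]
jar [ 0.762 -0.17   0.092]
can [ 0.781 -0.033  0.121]
side
keytop [0.463 0.278 0.083]
dock [0.452 0.263 0.038]
ring [ 0.587 -0.063  0.052]
r [ 0.567 -0.148  0.081]
y [ 0.561 -0.203  0.083]
g [ 0.557 -0.252  0.08 ]
box1 [ 0.511 -0.002  0.056]
box2 [ 0.65  -0.018  0.059]
box3 [ 0.695 -0.244 -0.001]
box4 [ 0.507 -0.263  0.061]
```

View pics/crop1.png

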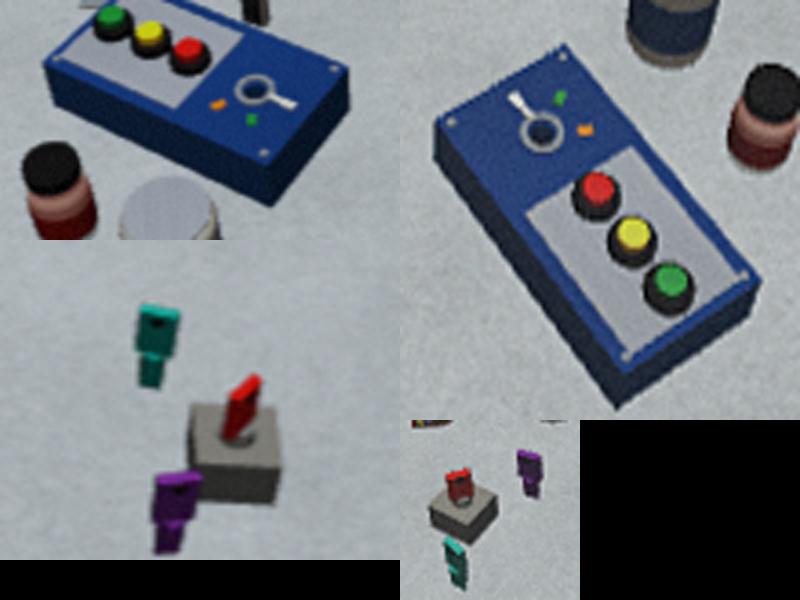

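The crop confirms the red-bowed key in the grey dock. Purple and turquoise stand free beside it. The pointer is at the white mark, with green and orange clockwise from it.

```bash
cat >> h.py <<'E'
def cloud(z):
    fo,cx,cy=z['k']; f=200/np.tan(np.radians(fo)/2); v,u=np.mgrid[:400,:640]
    d=z['d']; c=np.stack([(u-cx)/f*d,(v-cy)/f*d,d],-1); P=(c-z['t'])@z['R']; P[d==0]=np.nan; return P
def masks(im):
    H=cv2.cvtColor(im,cv2.COLOR_BGR2HSV).astype(int); h,s,v=H[...,0],H[...,1],H[...,2]; S=(s>120)&(v>70)
    return dict(red=S&((h<6)|(h>174)),yel=S&(h>22)&(h<35),grn=S&(h>50)&(h<75))
def pca(Q):
    c=np.median(Q,0); e,V=np.linalg.eigh(np.cov((Q-c).T)); return c,V[:,-1],np.sqrt(e)
E
python3 - <<'E'
from h import *
for f in ('scene0','side0'):
    z=load(f);P=cloud(z);m=masks(z['im']);h=P[...,2]
    def near(x,y,r): return np.hypot(P[...,0]-x,P[...,1]-y)<r
    q=P[m['red']&near(.467,.282,.04)&(h>.05)]; c,a,e=pca(q[:,:2]); print(f,'key',len(q),q.mean(0).round(4),'yaw',np.arctan2(a[1],a[0]),e,'top',q[:,2].max())
    for n,x,y in (('red',.572,-.146),('yel',.565,-.199),('grn',.56,-.248)):
        q=P[m[n]&near(x,y,.025)&(h>.07)]; print(n,len(q),((q.min(0)+q.max(0))/2).round(4),q.mean(0).round(4))
    k=near(.57,-.13,.2)&(abs(h-.06)<.006); q=P[k]; r=cv2.minAreaRect((q[:,:2]*1000).astype(np.float32)); print('box',r,np.median(q[:,2]))
E
```

```text
scene0 key 69 [0.4684 0.2821 0.0753] yaw 2.780261828480519 [0.0023291  0.00903621] top 0.09242203809946065
red 62 [ 0.5666 -0.1492  0.0786] [ 0.5724 -0.1479  0.0809]
yel 53 [ 0.5668 -0.1984  0.082 ] [ 0.5675 -0.1978  0.0825]
grn 43 [ 0.5604 -0.248   0.0796] [ 0.562  -0.2474  0.0823]
box ((630.2337646484375, -152.8075714111328), (284.2054748535156, 273.98785400390625), 83.88762664794922) 0.061346782149715146
side0 key 55 [0.46   0.2796 0.0723] yaw 2.7155184947164397 [0.00337035 0.00842743] top 0.08955101978754755
red 60 [ 0.5738 -0.1468  0.0782] [ 0.5703 -0.1493  0.0795]
yel 53 [ 0.5665 -0.1975  0.079 ] [ 0.5656 -0.1992  0.0808]
grn 54 [ 0.5612 -0.2483  0.081 ] [ 0.5605 -0.2485  0.0804]
box ((624.9797973632812, -149.13534545898438), (283.2624206542969, 264.54351806640625), 85.40042877197266) 0.059317705202389534
```

Emit:
send_rows(
  offset=[
    [34,-20,0],
    [68,-40,0],
    [102,-60,0],
    [136,-80,0],
    [160,-90,0],
  ],
  roll=[-0.12,-0.24,-0.36,-0.48,-0.6],
  jaw=0.6,
)

```text
clock: 0.52
position: [0.5324, 0.1635, 0.2313]
ee_rot: [0.462, 0.887, 0.0, -0.0]
ft_force: [0.9, 0.4, -0.1]
grip_width: 0.596
```

```bash
cat >> h.py <<'E'
from scipy.spatial.transform import Rotation as Ro
def to(x,y,z,yaw):
    "offset (mm) and roll to TCP x,y,z with tool-y axis (key y) so that key x axis is at yaw (mod pi)"
    o=monitor.get_obs(); R=Ro.from_quat(o['ee_rot']).as_matrix(); p=o['position']
    ky=np.arctan2(R[1,1],R[0,1])-np.pi/2
    r=-((yaw-ky+np.pi/2)%np.pi-np.pi/2)
    print('t',o['clock'],'p',p.round(4),'keyyaw',round((ky+np.pi/2)%np.pi-np.pi/2,3),'tilt',np.arccos(-R[2,2]).round(4),'q7',o['joint_pos'][6].round(2),'F',o['ft_force'].round(1),'w',round(o['grip_width'],3))
    print('offset',(R.T@(np.array([x,y,z])-p)*1000).round(1),'roll',round(r,3))
E
python3 -c "
from h import *
to(.464,.281,.2,-.39)"
```

```text
t 0.5167 p [0.5324 0.1635 0.2313] keyyaw -0.962 tilt 0.001 q7 0.19 F [ 0.9  0.4 -0.1] w 0.596
offset [135.4  11.2  31.4] roll -0.572
```

Emit:
send_rows(
  offset=[
    [34,3,8],
    [68,6,16],
    [102,9,24],
    [135,11,31],
    [135,11,31],
  ],
  roll=[-0.12,-0.24,-0.36,-0.48,-0.57],
)

```text
clock: 0.93
position: [0.4627, 0.2839, 0.1989]
ee_rot: [0.191, 0.981, 0.0, -0.002]
ft_force: [-0.2, 1.0, -0.4]
grip_width: 0.601
```

Run:
```python
from h import *
to(.464,.281,.15,-.39)
im,d,p=snap('wrist','w1'); z=load('w1'); print(p)
to(.464,.281,.15,-.39)
P=cloud(z);m=masks(im)['red'];h=P[...,2]
q=P[m&(h>.05)]; 
if len(q)>10:
    c,a,e=pca(q[:,:2]); print(len(q),q.mean(0),np.arctan2(a[1],a[0]),e)
    t=q[q[:,2]>.083]; c,a,e=pca(t[:,:2]); r=cv2.minAreaRect((t[:,:2]*1000).astype(np.float32)); print(len(t),t.mean(0),np.arctan2(a[1],a[0]),e,r)
```

```text
t 0.9333 p [0.4627 0.2839 0.1989] keyyaw -0.385 tilt 0.0037 q7 0.49 F [-0.2  1.  -0.4] w 0.601
offset [-2.5 -2.2 48.9] roll 0.005
{'fovy': 64.4905626491453, 'cx': 321.5118452552806, 'cy': 201.35018937975244, 'R': array([[ 3.76146014e-01,  9.26560283e-01,  4.66437020e-04],
       [ 8.78577954e-01, -3.56826936e-01,  3.17451282e-01],
       [ 2.94304187e-01, -1.18998233e-01, -9.48274468e-01]]), 't': array([-0.43782176, -0.33607241,  0.24804051])}
t 0.9833 p [0.4649 0.281  0.1994] keyyaw -0.383 tilt 0.0021 q7 0.5 F [-0.2  0.2  0.6] w 0.607
offset [ 0.8 -0.3 49.4] roll 0.007
712 [0.52212649 0.40350038 0.07387931] 1.1074421304535171 [0.00732175 0.14597657]
382 [0.46171634 0.28264182 0.08807099] 2.8189650049055555 [0.00275242 0.00855192] ((462.1994934082031, 282.4270324707031), (9.618806838989258, 29.18415069580078), 70.9518051147461)
```

View pics/w1.png

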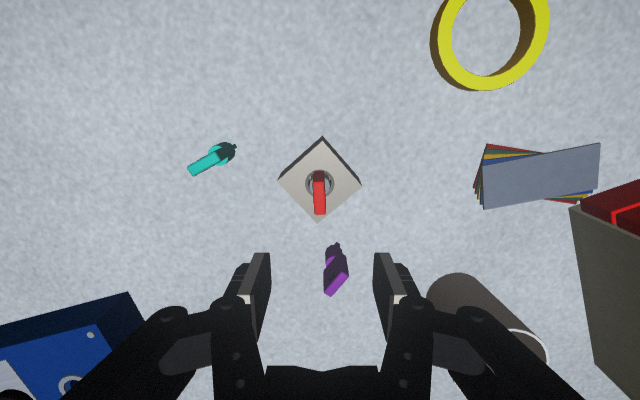

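The red key's bow top is at pixel (319,195) and measures 9.6 x 29.2 mm at z 0.088, which fits. It is centred at (0.462, 0.2825) with yaw -0.33. Purple (336,270) and turquoise (212,158) are clear of the fingers' path.

Emit:
send_rows(
  offset=[
    [2,0,30],
    [2,0,60],
    [2,0,90],
    [2,0,120],
    [2,0,144],
  ],
  roll=[-0.02,-0.05,-0.05,-0.05,-0.05],
)

```text
clock: 1.4
position: [0.4658, 0.277, 0.054]
ee_rot: [0.176, 0.984, -0.001, -0.0]
ft_force: [0.7, -0.9, -0.3]
grip_width: 0.599
```

Emit:
send_rows(
  offset=[
    [0,0,0],
    [0,0,0],
    [0,0,0],
    [0,0,0],
    [0,0,0],
  ],
  roll=[0,0,0,0,0],
  jaw=0.0,
  newtons=40,
)

```text
clock: 1.82
position: [0.4673, 0.2789, 0.0582]
ee_rot: [0.175, 0.985, 0.001, 0.001]
ft_force: [0.5, 0.8, 4.7]
grip_width: 0.107
```

Emit:
send_rows(
  offset=[
    [0,0,0],
    [0,0,0],
    [0,0,0],
    [0,0,0],
    [0,0,0],
  ],
  roll=[0,0,0,0,0],
)

```text
clock: 2.23
position: [0.4673, 0.279, 0.0582]
ee_rot: [0.175, 0.985, 0.001, 0.001]
ft_force: [0.3, -1.2, 7.0]
grip_width: 0.111
```

```bash
python3 -c "
from h import *
to(.463,.282,.055,-.335)"
```

```text
t 2.2333 p [0.4673 0.279  0.0582] keyyaw -0.351 tilt 0.0034 q7 0.48 F [ 0.3 -1.2  7. ] w 0.111
offset [5.1 1.4 3.2] roll -0.016
```

Run:
```python
from h import *
im,d,p=snap('wrist','w2'); z=load('w2');o=monitor.get_obs()
P=cloud(z);m=masks(im)['red'];h=P[...,2]
R=Ro.from_quat(o['ee_rot']).as_matrix();Q=(P-o['position'])@R*1000
k=m&(np.linalg.norm(Q,axis=-1)<60); q=Q[k]; print(len(q)); 
v,u=np.nonzero(k); print(u.min(),u.max(),v.min(),v.max())
for a in range(3): print(np.percentile(q[:,a],[1,10,50,90,99]).round(1))
```

```text
2115
310 333 220 317
[-8.  -3.3 14.9 20.8 21.2]
[-4.1 -3.1  0.4  4.3  5.3]
[-31.2 -30.6 -29.5  -4.8   7.6]
```

View pics/w2.png

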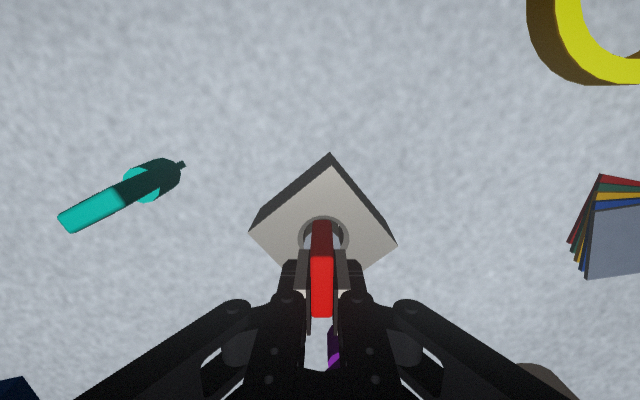

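The bow spans -8 to +21 mm in tool x, so I hold it about 6.5 mm off centre. I'll open, shift and regrip.

Emit:
send_rows(
  offset=[
    [0,0,0],
    [0,0,0],
    [3,0,1],
    [6,0,2],
    [6,0,2],
  ],
  roll=[0,0,0,0,0],
  jaw=0.3,
)

```text
clock: 2.7
position: [0.4594, 0.2808, 0.054]
ee_rot: [0.174, 0.985, -0.0, -0.0]
ft_force: [-0.8, 0.1, 0.2]
grip_width: 0.298
```

Emit:
send_rows(
  offset=[
    [0,0,0],
    [0,0,0],
    [0,0,0],
    [0,0,0],
    [0,0,0],
  ],
  roll=[0,0,0,0,0],
  jaw=0.0,
  newtons=50,
)

```text
clock: 3.12
position: [0.4604, 0.2807, 0.0543]
ee_rot: [0.174, 0.985, 0.0, -0.0]
ft_force: [-1.0, 0.4, -0.8]
grip_width: 0.113
```

Emit:
send_rows(
  offset=[
    [0,0,-10],
    [0,0,-30],
    [0,0,-50],
    [0,0,-75],
    [0,0,-100],
  ],
  roll=[0,0,0,0,0],
)

```text
clock: 3.53
position: [0.4601, 0.28, 0.1555]
ee_rot: [0.175, 0.985, -0.0, -0.0]
ft_force: [1.0, -0.6, -1.7]
grip_width: 0.109
```

```bash
cat >> h.py <<'E'
def held(f):
    im,d,p=snap('wrist',f); z=load(f);o=monitor.get_obs()
    P=cloud(z);m=masks(im)['red']
    R=Ro.from_quat(o['ee_rot']).as_matrix();Q=(P-o['position'])@R*1000
    q=Q[m&(np.linalg.norm(Q,axis=-1)<60)]; print('held',len(q),[np.percentile(q[:,a],[1,50,99]).round(1) for a in range(3)])
    t=q[q[:,2]<np.percentile(q[:,2],5)+4]; print('top',t.min(0).round(1),t.max(0).round(1), cv2.minAreaRect(t[:,:2].astype(np.float32)))
    return z
E
python3 - <<'E'
from h import *
to(.58,-.07,.18,-.12); z=held('w3')
s=load('scene0');si=load('side0')
# keyway ring centre from crops, at z=.062 ; scene crop scale 400/140, side crop scale 400/110
for n,zz,u,v in (('ring',s,180+255/2.857,170+91/3),('whitescr',s,180+262/2.857,170+153/3),('scr',s,180+334/2.857,170+69/3),('green',s,180+252/2.857,170+119/3),('orange',s,180+218/2.857,170+104/3),
 ('ring',si,320+(542-400)/3.636,180+131/4),('green',si,320+160/3.636,180+97/4),('orange',si,320+186/3.636,180+130/4)):
    print(n,w(zz,u,v,h=.061).round(4))
E
```

```text
t 3.5333 p [0.4601 0.28   0.1555] keyyaw -0.351 tilt 0.001 q7 0.51 F [ 1.  -0.6 -1.7] w 0.109
offset [-232.9 -287.5  -24.4] roll -0.231
held 2169 [array([-13.7,  10. ,  15.1]), array([-6. , -1.6,  3. ]), array([-29.7, -28. ,   8.9])]
top [-14.9  -6.1 -30.3] [ 15.4   3.2 -25.3] ((0.26436805725097656, -1.47676420211792), (30.36546516418457, 9.303210258483887), 0.41785502433776855)
ring [ 0.5798 -0.0677  0.061 ]
whitescr [ 0.6481 -0.023   0.061 ]
scr [ 0.5206 -0.0084  0.061 ]
green [ 0.6139 -0.0525  0.061 ]
orange [ 0.6099 -0.093   0.061 ]
ring [ 0.5798 -0.0702  0.061 ]
green [ 0.6165 -0.0546  0.061 ]
orange [ 0.6119 -0.0946  0.061 ]
```

Emit:
send_rows(
  offset=[
    [-20,-25,-25],
    [-46,-57,-25],
    [-72,-89,-25],
    [-98,-121,-25],
    [-124,-153,-25],
  ],
  roll=[-0.08,-0.16,-0.24,-0.32,-0.4],
)

```text
clock: 4.0
position: [0.5245, 0.092, 0.1798]
ee_rot: [-0.027, 1.0, -0.0, 0.0]
ft_force: [1.1, 0.6, -1.2]
grip_width: 0.111
```

```bash
python3 -c "
from h import *
to(.58,-.069,.18,.45)"
```

```text
t 4.0 p [0.5245 0.092  0.1798] keyyaw 0.053 tilt 0.0007 q7 1.32 F [ 1.1  0.6 -1.2] w 0.111
offset [-4.690e+01 -1.637e+02 -1.000e-01] roll -0.397
```

Emit:
send_rows(
  offset=[
    [-11,-39,0],
    [-22,-78,0],
    [-33,-117,0],
    [-43,-150,0],
    [-47,-164,0],
  ],
  roll=[-0.08,-0.16,-0.24,-0.32,-0.4],
)

```text
clock: 4.42
position: [0.5797, -0.0738, 0.1793]
ee_rot: [-0.222, 0.975, -0.001, -0.0]
ft_force: [-0.4, -0.1, -1.0]
grip_width: 0.11
```

Emit:
send_rows(
  offset=[
    [0,0,0],
    [0,0,0],
    [0,0,0],
    [0,0,0],
    [0,0,0],
  ],
  roll=[0,0,0,0,0],
)

```text
clock: 4.83
position: [0.5792, -0.0659, 0.1795]
ee_rot: [-0.223, 0.975, 0.0, 0.0]
ft_force: [0.4, -0.2, -1.1]
grip_width: 0.107
```

Run:
```python
from h import *
to(.58,-.069,.15,.45)
z=held('w4')
to(.58,-.069,.15,.45)
snap('side','side1')
snap('scene','scene1')
```

```text
t 4.8333 p [ 0.5792 -0.0659  0.1795] keyyaw 0.451 tilt 0.0003 q7 2.01 F [ 0.4 -0.2 -1.1] w 0.107
offset [ 0.6 -3.2 29.5] roll 0.001
held 2180 [array([-15.4,   7.8,  13.3]), array([-4.1,  0.8,  5.2]), array([-35.2, -33.4,   4.1])]
top [-16.7  -4.1 -36.6] [ 13.5   5.2 -30.8] ((-1.5687484741210938, 0.5538945198059082), (9.386800765991211, 30.201374053955078), 89.94461059570312)
t 4.8833 p [ 0.5792 -0.0661  0.1795] keyyaw 0.45 tilt 0.0002 q7 2.01 F [ 1.1 -0.5 -1.4] w 0.108
offset [ 0.5 -2.9 29.5] roll 0.0
```

View pics/w4.png

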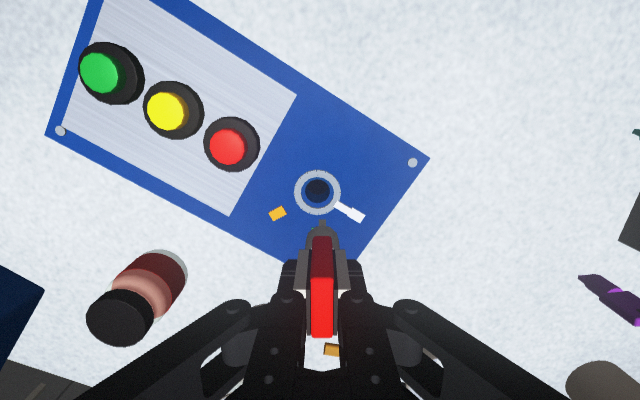

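The keyway ring is at (317,191) with the pointer at (350,212). Buttons: green (100,72), yellow (165,110), red (228,146). The key is held upright and centred. Refining the keyway position from this view.

Run:
```python
from h import *
z=load('w4');P=cloud(z);im=z['im'];m=masks(im)
# ring: bright grey pixels near
H=cv2.cvtColor(im,cv2.COLOR_BGR2HSV); g=((H[...,1]<60)&(H[...,2]>100)).astype(np.uint8); R=np.zeros_like(g);cv2.circle(R,(317,191),27,1,-1)
v,u=np.nonzero(g&R); e=cv2.fitEllipse(cv2.convexHull(np.c_[u,v].astype(np.float32))); print('ellipse',e)
print('ring depth h',np.median(P[v,u,2]),'centre',w(z,*e[0],h=np.median(P[v,u,2])), w(z,*e[0],h=.060))
D=((H[...,2]<75)&(R>0)); v,u=np.nonzero(D); print('hole c',u.mean(),v.mean(),w(z,u.mean(),v.mean(),h=.06))
for n in ('red','yel','grn'):
    k=m[n]&(P[...,2]>.075)&(P[...,1]<-.1); q=P[k]; r=cv2.minAreaRect((q[:,:2]*1000).astype(np.float32)); c,rr=cv2.minEnclosingCircle((q[:,:2]*1000).astype(np.float32)); print(n,len(q),c,rr,np.median(q[:,2]))
```

```text
ellipse ((317.7511901855469, 192.35308837890625), (44.022315979003906, 48.6364631652832), 108.86497497558594)
ring depth h nan centre [nan nan nan] [ 0.57929475 -0.06909483  0.06      ]
hole c 317.34749034749035 187.13513513513513 [ 0.5752078  -0.07143624  0.06      ]
red 1054 (570.6768798828125, -149.3677520751953) 13.84434986114502 0.08214102409707916
yel 1076 (565.9437866210938, -199.1712188720703) 13.773496627807617 0.08224485394026064
grn 1238 (560.8946533203125, -248.7325897216797) 13.949871063232422 0.08221329213805464
```

Emit:
send_rows(
  offset=[
    [2,-3,15],
    [2,-3,35],
    [2,-3,55],
    [2,-3,68],
    [2,-3,68],
  ],
  roll=[0,0,0,0,0],
)

```text
clock: 5.4
position: [0.5769, -0.0705, 0.1084]
ee_rot: [-0.223, 0.975, 0.001, -0.002]
ft_force: [-0.6, 1.0, -1.2]
grip_width: 0.11
```

Emit:
send_rows(
  offset=[
    [0,0,0],
    [0,0,3],
    [0,0,6],
    [0,0,9],
    [0,0,12],
  ],
  roll=[0,0,0,0,0],
)

```text
clock: 5.82
position: [0.5791, -0.0709, 0.0997]
ee_rot: [-0.223, 0.975, -0.0, 0.0]
ft_force: [-0.4, 0.6, -0.9]
grip_width: 0.109
```

Run:
```python
from h import *
to(.5783,-.0694,.085,.45); held('w5')
snap('side','side2')
a=load('side2')['im'][150:260,310:420]; z=load('w5')['im'][120:300,220:420]
cv2.imwrite('pics/crop2.png',np.hstack([cv2.resize(a,(400,400),interpolation=2),cv2.resize(z,(400,400),interpolation=2)]))
```

```text
t 5.8167 p [ 0.5791 -0.0709  0.0997] keyyaw 0.449 tilt 0.001 q7 2.0 F [-0.4  0.6 -0.9] w 0.109
offset [ 0.   1.7 14.7] roll -0.001
held 2119 [array([-15.8,   6.7,  13.1]), array([-4.5,  0.3,  4.8]), array([-36.2, -34.4,   0.8])]
top [-17.1  -4.6 -38.8] [ 13.5   4.8 -31.6] ((-1.8258867263793945, 0.13740062713623047), (9.41916561126709, 30.615671157836914), 89.69804382324219)
```

View pics/crop2.png

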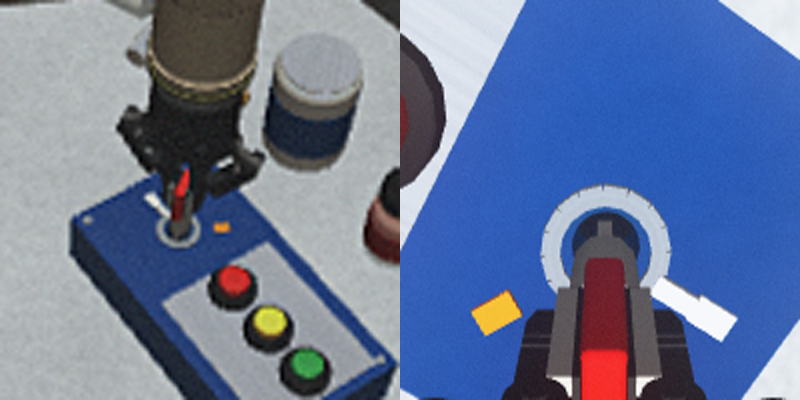

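Emit:
send_rows(
  offset=[
    [1,1,0],
    [1,1,3],
    [1,1,6],
    [1,1,9],
    [1,1,12],
  ],
  roll=[0,0,0,0,0],
)

```text
clock: 6.33
position: [0.5774, -0.0705, 0.087]
ee_rot: [-0.223, 0.975, -0.0, -0.0]
ft_force: [1.2, 0.5, -0.4]
grip_width: 0.104
```

Emit:
send_rows(
  offset=[
    [0,0,3],
    [0,0,6],
    [0,0,8],
    [0,0,10],
    [0,0,12],
  ],
  roll=[0,0,0,0,0],
)

```text
clock: 6.75
position: [0.5775, -0.0705, 0.0753]
ee_rot: [-0.223, 0.975, -0.0, 0.0]
ft_force: [-0.8, -0.7, 3.4]
grip_width: 0.114
```

Emit:
send_rows(
  offset=[
    [0,0,1],
    [0,0,2],
    [0,0,3],
    [0,0,3],
    [0,0,3],
  ],
  roll=[0,0,0,0,0],
)

```text
clock: 7.17
position: [0.5776, -0.0705, 0.0725]
ee_rot: [-0.223, 0.975, -0.0, 0.0]
ft_force: [-0.8, -0.7, 3.8]
grip_width: 0.113
```

On the cam, pressing about 4.8 N. I'll sweep clockwise slowly.

Emit:
send_rows(
  offset=[
    [0,0,0],
    [0,0,0],
    [0,0,0],
    [0,0,0],
    [0,0,0],
  ],
  roll=[0.04,0.08,0.12,0.16,0.2],
)

```text
clock: 7.58
position: [0.5776, -0.0703, 0.0726]
ee_rot: [-0.123, 0.992, 0.0, 0.0]
ft_force: [-1.5, -0.5, 4.1]
grip_width: 0.11
```

Emit:
send_rows(
  offset=[
    [0,0,0],
    [0,0,0],
    [0,0,0],
    [0,0,0],
    [0,0,0],
  ],
  roll=[0.04,0.08,0.12,0.16,0.2],
)

```text
clock: 8.0
position: [0.5774, -0.07, 0.0724]
ee_rot: [-0.024, 1.0, 0.0, -0.0]
ft_force: [-1.3, 0.0, 3.9]
grip_width: 0.105
```

Emit:
send_rows(
  offset=[
    [0,0,0],
    [0,0,0],
    [0,0,0],
    [0,0,0],
    [0,0,0],
  ],
  roll=[0.04,0.08,0.12,0.16,0.2],
)

```text
clock: 8.42
position: [0.5773, -0.07, 0.0719]
ee_rot: [0.076, 0.997, 0.0, -0.0]
ft_force: [0.8, -0.1, -2.0]
grip_width: 0.112
```

The push faded, so the blade is in the slot. I'll press home and turn clockwise.

Emit:
send_rows(
  offset=[
    [0,0,1],
    [0,0,2],
    [0,0,3],
    [0,0,3],
    [0,0,3],
  ],
  roll=[0,0,0,0,0],
)

```text
clock: 8.83
position: [0.5773, -0.0704, 0.0691]
ee_rot: [0.075, 0.997, 0.0, -0.0]
ft_force: [-0.6, -0.7, -1.9]
grip_width: 0.109
```

Emit:
send_rows(
  offset=[
    [0,0,0],
    [0,0,0],
    [0,0,0],
    [0,0,0],
    [0,0,0],
  ],
  roll=[0.08,0.16,0.24,0.32,0.4],
)

```text
clock: 9.25
position: [0.5776, -0.0701, 0.0693]
ee_rot: [0.273, 0.962, 0.0, 0.0]
ft_force: [0.5, 0.3, -2.0]
grip_width: 0.111
```

Emit:
send_rows(
  offset=[
    [0,0,0],
    [0,0,0],
    [0,0,0],
    [0,0,0],
    [0,0,0],
  ],
  roll=[0.08,0.16,0.24,0.3,0.3],
)

```text
clock: 9.67
position: [0.5777, -0.0699, 0.0694]
ee_rot: [0.414, 0.91, 0.0, 0.0]
ft_force: [2.6, 0.9, -3.1]
grip_width: 0.11
```

Run:
```python
from h import *
to(.5783,-.0694,.0684,-.85); held('w6')
snap('side','side3')
a=load('side3')['im'][170:250,320:400]; z=load('w6')['im'][120:300,220:420]
cv2.imwrite('pics/crop3.png',np.hstack([cv2.resize(a,(400,400),interpolation=2),cv2.resize(z,(400,400),interpolation=2)]))
```

```text
t 9.6667 p [ 0.5777 -0.0699  0.0694] keyyaw -0.853 tilt 0.0007 q7 0.76 F [ 2.6  0.9 -3.1] w 0.11
offset [-0.   0.8  1. ] roll -0.003
held 1902 [array([-14.7,   5.7,  14. ]), array([-4.1,  0.7,  5.3]), array([-35.2, -33.6,  -9.9])]
top [-15.9  -4.1 -37.1] [ 14.    5.3 -30.8] ((-0.9601545333862305, 0.5880308151245117), (29.996620178222656, 9.422971725463867), 0.27433639764785767)
```

View pics/crop3.png

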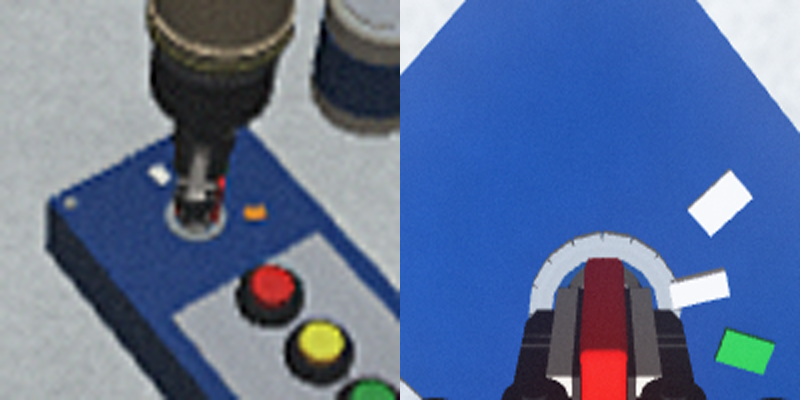

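The pointer is now between the white and green marks. Measuring its angle.

Run:
```python
from h import *
z=load('w6'); c=np.array([.5793,-.069])
for n,u,v in (('ptr',220+(726-400)/2,120+284/2.222),('ptr2',220+290/2,120+289/2.222),('white',380,211.4),('green',220+346/2,120+352/2.222)):
    p=w(z,u,v,h=.061)[:2]-c; print(n,np.hypot(*p),np.degrees(np.arctan2(p[1],p[0])))
```

```text
ptr 0.032022495765195884 51.62368251154843
ptr2 0.022455648630851945 52.71658161831617
white 0.039006843871410096 83.80883543263872
green 0.040247162939100044 22.51722255236902
```

Radii check out (39 and 40 mm). The pointer is at about 32° and needs 0.51 rad more.

Emit:
send_rows(
  offset=[
    [0,0,0],
    [0,0,0],
    [0,0,0],
    [0,0,0],
    [0,0,0],
  ],
  roll=[0.08,0.16,0.24,0.32,0.4],
)

```text
clock: 10.18
position: [0.578, -0.0697, 0.0694]
ee_rot: [0.586, 0.81, 0.001, 0.0]
ft_force: [2.9, 3.0, -3.5]
grip_width: 0.107
```

Emit:
send_rows(
  offset=[
    [0,0,0],
    [0,0,1],
    [0,0,1],
    [0,0,1],
    [0,0,1],
  ],
  roll=[0.06,0.11,0.11,0.11,0.11],
)

```text
clock: 10.6
position: [0.5781, -0.0698, 0.0688]
ee_rot: [0.628, 0.778, 0.001, 0.0]
ft_force: [3.4, 4.1, 1.9]
grip_width: 0.109
```

Run:
```python
from h import *
to(.5783,-.0694,.0684,-.85); held('w7')
z=load('w7');P=cloud(z);im=z['im'];H=cv2.cvtColor(im,cv2.COLOR_BGR2HSV)
d=np.hypot(P[...,0]-.5793,P[...,1]+.069)
for n,m in (('white',(H[...,1]<40)&(H[...,2]>185)),('green',masks(im)['grn'])):
    k=m&(d<.048)&(d>.024)&(abs(P[...,2]-.061)<.006); q=P[k][:,:2]-[.5793,-.069]; a=np.degrees(np.arctan2(q[:,1],q[:,0])); print(n,len(q),np.histogram(a,bins=np.arange(-60,120,10)))
```

```text
t 10.6 p [ 0.5781 -0.0698  0.0688] keyyaw -1.358 tilt 0.0016 q7 0.29 F [3.4 4.1 1.9] w 0.109
offset [0.4 0.3 0.4] roll -0.508
held 1899 [array([-14.5,   6. ,  14.3]), array([-4.2,  0.6,  5.1]), array([-35.3, -33.6,  -7.1])]
top [-15.7  -4.3 -39. ] [ 14.5   5.2 -30.8] ((-0.5940942764282227, 0.45350217819213867), (9.429571151733398, 30.170135498046875), 89.94316864013672)
white 667 (array([  0,   0,   0,   0,   0,   0,   0,  31, 132,  13,   0,   0,   0,
        73, 379,  39,   0]), array([-60, -50, -40, -30, -20, -10,   0,  10,  20,  30,  40,  50,  60,
        70,  80,  90, 100, 110]))
green 409 (array([  0,   0,   0,   0,   0,   0,   0,  95, 306,   8,   0,   0,   0,
         0,   0,   0,   0]), array([-60, -50, -40, -30, -20, -10,   0,  10,  20,  30,  40,  50,  60,
        70,  80,  90, 100, 110]))
```

The pointer is now at about 25° and the green mark at about 23°, so it is aligned. The key is home with its grip about 24.4 mm above the mouth. Releasing and lifting.

Emit:
send_rows(
  offset=[
    [0,0,0],
    [0,0,0],
    [0,0,0],
    [0,0,0],
    [0,0,0],
  ],
  roll=[0,0,0,0,0],
  jaw=0.4,
)

```text
clock: 11.07
position: [0.5772, -0.0708, 0.0682]
ee_rot: [0.629, 0.777, -0.0, -0.0]
ft_force: [-0.2, -0.3, -0.1]
grip_width: 0.4
```

Emit:
send_rows(
  offset=[
    [0,0,-15],
    [0,0,-30],
    [0,0,-55],
    [0,0,-80],
    [0,0,-90],
  ],
  roll=[0,0,0,0,0],
)

```text
clock: 11.48
position: [0.5787, -0.0707, 0.1617]
ee_rot: [0.629, 0.777, 0.001, 0.002]
ft_force: [1.6, 0.3, 1.0]
grip_width: 0.396
```

```bash
python3 -c "
from h import *
to(.566,-.199,.13,-1.36)"
```

```text
t 11.4833 p [ 0.5787 -0.0707  0.1617] keyyaw -1.361 tilt 0.0039 q7 0.28 F [1.6 0.3 1. ] w 0.396
offset [-122.8  -39.2   31.7] roll -0.001
```

Emit:
send_rows(
  offset=[
    [-31,-10,0],
    [-62,-20,0],
    [-93,-30,0],
    [-123,-39,0],
    [-123,-39,0],
  ],
  roll=[0,0,0,0,0],
  jaw=0.0,
)

```text
clock: 11.9
position: [0.5626, -0.2069, 0.1579]
ee_rot: [0.632, 0.775, -0.002, 0.001]
ft_force: [-0.3, -1.2, 0.7]
grip_width: 0.004
```

Emit:
send_rows(
  offset=[
    [0,0,15],
    [0,0,30],
    [0,0,40],
    [0,0,50],
    [0,0,55],
  ],
  roll=[0,0,0,0,0],
)

```text
clock: 12.32
position: [0.5643, -0.1984, 0.1017]
ee_rot: [0.629, 0.777, -0.0, -0.001]
ft_force: [-1.5, 0.7, -0.8]
grip_width: -0.002
```

Run:
```python
from h import *
to(.566,-.199,.09,-1.36)
snap('side','side4');snap('wrist','w8')
a=load('side4')['im'][170:280,320:430]; z=load('w8')['im']
cv2.imwrite('pics/crop4.png',np.hstack([cv2.resize(a,(400,400),interpolation=2),cv2.resize(z[:,120:520],(400,400))]))
to(.566,-.199,.09,-1.36)
```

```text
t 12.3167 p [ 0.5643 -0.1984  0.1017] keyyaw -1.36 tilt 0.0018 q7 0.52 F [-1.5  0.7 -0.8] w -0.002
offset [-0.9  1.5 11.7] roll -0.0
t 12.4167 p [ 0.5645 -0.1985  0.1024] keyyaw -1.361 tilt 0.0015 q7 0.52 F [ 0.1 -0.7 -0.7] w -0.001
offset [-0.8  1.4 12.4] roll -0.001
```

View pics/crop4.png

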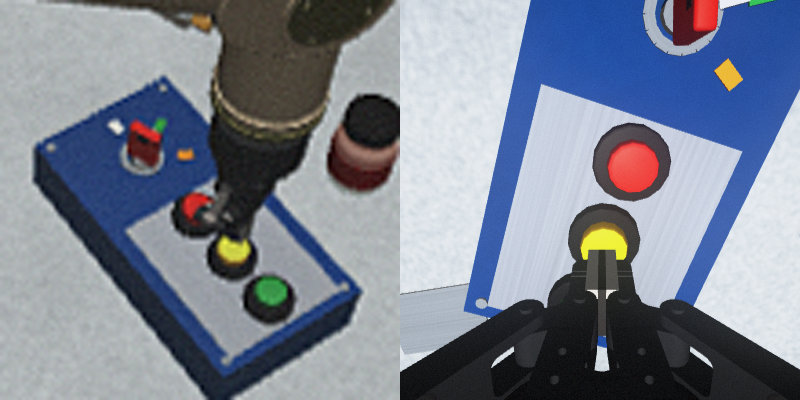

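The key stands home with the pointer at the green mark, and the fingertips are centred over yellow. Pressing it.

Emit:
send_rows(
  offset=[
    [0,1,10],
    [0,1,18],
    [0,1,22],
    [0,1,25],
    [0,1,26],
  ],
  roll=[0,0,0,0,0],
)

```text
clock: 12.83
position: [0.5659, -0.1985, 0.0771]
ee_rot: [0.629, 0.777, 0.0, -0.0]
ft_force: [-2.3, 1.3, 4.4]
grip_width: 0.001
```

Emit:
send_rows(
  offset=[
    [0,0,1],
    [0,0,2],
    [0,0,2],
    [0,0,2],
    [0,0,2],
  ],
  roll=[0,0,0,0,0],
)

```text
clock: 13.25
position: [0.5659, -0.1984, 0.0761]
ee_rot: [0.629, 0.777, 0.0, 0.0]
ft_force: [-5.4, 1.8, 8.5]
grip_width: 0.004
```

Yellow is fully down (8.5 N, z .0761). Lifting and moving to green.

Emit:
send_rows(
  offset=[
    [0,0,-15],
    [0,0,-32],
    [-16,-5,-32],
    [-32,-10,-32],
    [-47,-15,-32],
  ],
  roll=[0,0,0,0,0],
)

```text
clock: 13.67
position: [0.5613, -0.2486, 0.1078]
ee_rot: [0.629, 0.777, 0.0, 0.001]
ft_force: [-0.3, -0.4, 0.3]
grip_width: -0.003
```

Emit:
send_rows(
  offset=[
    [0,0,0],
    [0,0,0],
    [0,0,0],
    [0,0,8],
    [0,0,16],
  ],
  roll=[0,0,0,0,0],
)

```text
clock: 14.08
position: [0.5616, -0.2467, 0.0909]
ee_rot: [0.629, 0.778, 0.0, 0.0]
ft_force: [0.6, 0.4, -0.9]
grip_width: -0.001
```

```bash
python3 -c "
from h import *
to(.561,-.2485,.076,-1.36)"
```

```text
t 14.0833 p [ 0.5616 -0.2467  0.0909] keyyaw -1.359 tilt 0.001 q7 0.61 F [ 0.6  0.4 -0.9] w -0.001
offset [-1.6 -1.  14.9] roll 0.001
```

Emit:
send_rows(
  offset=[
    [-1,-1,6],
    [-1,-1,11],
    [-1,-1,14],
    [-1,-1,16],
    [-1,-1,16],
  ],
  roll=[0,0,0,0,0],
)

```text
clock: 14.5
position: [0.56, -0.2484, 0.0761]
ee_rot: [0.629, 0.777, 0.0, -0.001]
ft_force: [-5.2, 5.0, 10.9]
grip_width: -0.001
```

Emit:
send_rows(
  offset=[
    [0,0,1],
    [0,0,1],
    [0,0,1],
    [0,0,1],
    [0,0,1],
  ],
  roll=[0,0,0,0,0],
)

```text
clock: 14.92
position: [0.5601, -0.2484, 0.0759]
ee_rot: [0.629, 0.777, 0.0, -0.0]
ft_force: [-9.7, 4.4, 18.3]
grip_width: -0.003
```

Emit:
send_rows(
  offset=[
    [0,0,-15],
    [0,0,-40],
    [0,0,-70],
    [0,0,-100],
    [0,0,-100],
  ],
  roll=[0,0,0,0,0],
)

```text
clock: 15.33
position: [0.5629, -0.2502, 0.1807]
ee_rot: [0.629, 0.777, 0.002, 0.004]
ft_force: [0.3, -0.5, 0.5]
grip_width: 0.003
```

Run:
```python
from h import *
to(.561,-.2485,.176,-1.36)
snap('side','side5');snap('scene','scene5');snap('wrist','w9')
z=load('side5');P=cloud(z);m=masks(z['im']);s=load('w9');Ps=cloud(s);ms=masks(s['im'])
for PP,mm in ((P,m),(Ps,ms)):
  for n,x,y in (('red',.571,-.149),('yel',.566,-.199),('grn',.561,-.2485),('red',.5793,-.069)):
    q=PP[mm[n]&(np.hypot(PP[...,0]-x,PP[...,1]-y)<.02)&(PP[...,2]>.07)]; print(n,len(q),q.mean(0).round(4) if len(q) else '',np.percentile(q[:,2],[50,97]) if len(q) else '')
a=z['im'][170:280,320:430]; b=load('scene5')['im'][150:240,190:310]
cv2.imwrite('pics/crop5.png',np.hstack([cv2.resize(a,(400,400),interpolation=2),cv2.resize(b,(400,400),interpolation=2)]))
```

```text
t 15.3333 p [ 0.5629 -0.2502  0.1807] keyyaw -1.361 tilt 0.0092 q7 0.6 F [ 0.3 -0.5  0.5] w 0.003
offset [ 2.1 -1.5  4.7] roll -0.001
red 61 [ 0.5706 -0.1493  0.0792] [0.08019414 0.08367169]
yel 55 [ 0.5658 -0.1985  0.0803] [0.08071765 0.08435544]
grn 56 [ 0.5608 -0.2481  0.0801] [0.08086017 0.0835074 ]
red 54 [ 0.5758 -0.0721  0.0903] [0.09281813 0.1041966 ]
red 1302 [ 0.5705 -0.1495  0.082 ] [0.08218366 0.08364834]
yel 1022 [ 0.5659 -0.1989  0.0821] [0.08215781 0.08354721]
grn 849 [ 0.5608 -0.2482  0.0822] [0.0822349  0.08353619]
red 0
```

View pics/crop5.png

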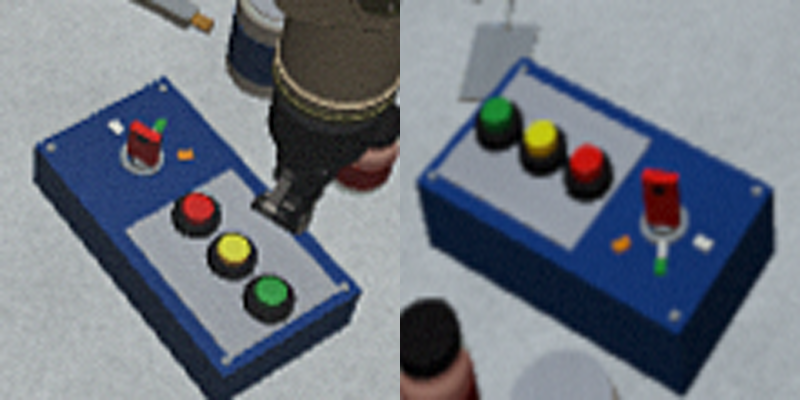

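The pointer is on the green mark, the key is upright with its top at about 0.102–0.104 m (home is 0.102), all buttons are up at 0.082 m, and the arm is clear.

```bash
python3 -c "
from workcell import manip
print(manip.hand_in())"
```

```text
the job is handed in; nothing more can be done
None
```

The job is handed in after about 15.5 s of robot time, well under the 58 s limit. `hand_in()` gave no verdict.

**What I did:** I took the red key from its dock, regripping once because the first grip was 6.5 mm off centre. I stood it in the keyway and pressed at about 5 N while turning clockwise. The push faded, which showed the blade had found the slot. I pressed the key home, turned it until the pointer stood at the green mark, and let go. Then I pressed yellow fully and let it up, and did the same with green.

**Last checks:**
- **Pointer:** it was within about 2° of the green mark by the wrist camera, just before I let go. The last picture still shows it there.
- **Key:** it stands upright, with its grip about 24.4 mm above the mouth at release. The last side view is noisier and put its top at roughly 0.102–0.104 m, where fully home is 0.102 m.
- **Buttons:** yellow and green both bottomed at z of about 0.076 m. All three were back up at 0.082 m afterwards, and red was never touched.
- **Arm:** it was clear and touching nothing. The highest forces I read were about 18 N upward while pressing green and about 5 N with the key in the keyway.
- **Bystanders:** I did not measure them again at the end, but the arm's path stayed clear of them.

No check failed. The largest disagreement was early on, when the cameras differed by about 8 mm on where the key stood; the regrip settled that.

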